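# Set a worn vial slide to its pointer and clamp it

### The job

The carriage of the vial slide has been wound past its pointer. Using only the crank on the handwheel, wind it back until its long index line is a good 8 mm on the other side of the pointer, then wind forward again (counter-clockwise) and stop with the line on the pointer, so that the drive's play is taken up in the forward direction; do not wind back onto the mark. Then swing the black clamp lever clockwise until you feel it hold the carriage snugly, without forcing it, let go, and leave the things standing around where they are.

Things in the scene. Friction and masses are not known exactly. Their poses are not given: they have to be found in the camera images.
- slide_bed: the grey bed of the slide, fixed to the table, 345 mm long (its y axis) and 150 mm wide (its x axis); origin at the centre of its underside. Its +y axis is the forward travel of the carriage, its -x side carries the handwheel and the clamp. All directions below are those of this frame: its z is up, at yaw 0 its +y points to the robot's left
- carriage: the flat aluminium carriage, 95 x 230 mm, top 54 mm above the table, sliding along the bed's y by at most 36 mm either way from the bed's centre. It carries a white block with three seated vials (tops 104 mm above the table) and must not be pushed by hand. It slides stiffly (about 11 N) and stays where it is left. Origin on its underside, 40 mm above the table, at the middle of its length
- index_line (a point): the long black index line across the front (-x) strip of the carriage's top, between shorter scale lines every 5 mm; the point is on the line below the pointer's tip
- pointer_tip (a point): the tip of the small steel pointer blade that stands in front of the carriage, half-way between handwheel and clamp, and reaches over its front edge; its y axis is the bed's y. At the start the line lies 10 to 34 mm to the +y side of it. On the same rider a white reading head, 110 mm high, stands behind the carriage
- wheel_axis (a point): a point on the vertical axis of the black handwheel, 81 mm above the table (top of its rim; the rim is 92 mm across). Turning it counter-clockwise seen from above moves the carriage to +y, clockwise to -y: 12 mm of travel per radian (75 mm a turn) once its play is taken up. With 0.35 rad of play: after each change of direction it first turns easily (under 2 N at the crank) by up to 0.35 rad before the carriage follows; then about 5 N are needed
- crank_center (a point): the centre of the upright crank grip on the handwheel, a black cylinder 17 mm across and 43 mm high (from 83 to 126 mm above the table) at 36 mm from the wheel's axis; it turns freely on its own pin, so a hand that holds it need not turn. Grip it with 10 to 25 N; a hand that leaves the 36 mm circle strains it: yield to the side force felt, and keep the whole force on the grip under 60 N
- crank_grip: the same crank grip; origin at its lower end, 83 mm above the table
- handwheel (a joint): where the handwheel stands within its play, in rad: 0 = play taken up clockwise (carriage was last driven to -y), 0.35 = play taken up counter-clockwise (forward, carriage driven to +y)
- lever_axis (a point): a point on the vertical axis of the clamp lever, 99 mm above the table
- lever_grip (a point): the middle of the clamp lever's grip, 54 mm from the lever's axis and 99 mm above the table: a level black round bar 14 mm thick, from 30 to 73 mm from the axis. Below it lie the carriage (top 54 mm above the table) and the clamp's nose (75 mm above the table, up to 25 mm from the axis)
- clamp_lever (a joint): angle of the clamp lever in rad: 0 = loosest, growing clockwise seen from above, 1.8 at most; it stays where it is left. It takes a steady 3 to 5 N at the grip while loose; the push rises once the pad bears on the carriage, somewhere between 0.3 and 1.3 rad, different each time, by 1.3 N for each 0.1 rad. Pushed 2 to 4 N harder than while loose it is snug; over 5 N harder is forcing it
- clamp_pad: the black pad, 16 mm across, below the clamp's nose, that the lever drives down on the carriage, 5 mm for each radian; its face is worn and shimmed by an unknown 2.5 mm more or less. Origin of the pad's stem on the lever's axis, at the height of the table when the lever is loosest
- beaker: small glass beaker, 46 mm across, 58 mm high, loose, to be left alone; origin at its foot
- amber_small: small amber bottle with a glass stopper, 45 mm across, 106 mm high, loose, to be left alone; origin at its foot
- rubber_stopper: black rubber stopper, 35 mm across, 28 mm high, loose, to be left alone; origin at its foot
- vial_3: vial with a white cap, 23 mm across, 46 mm high, loose, to be left alone; origin at its foot
There are look-alikes about, which are no part of the job. There is more than one size of the part that bears lever_axis; the job needs the middle-sized.

How it is judged:
By the outcome, as a careful person would: the job done as asked, in the order asked, and still so for the second after the job is handed in, with the robot touching nothing.
It also fails if it takes over 67 s, if anything falls off the work surface, if the arm or the gripper's body presses on something with over 40 N, if the wrist force passes 120 N, or if a joint passes its speed limit or range.

### The arm

A 6-joint arm with a two-finger parallel gripper is mounted at the origin on a cart in front of the work surface, level with it; the furniture and walls round the work are solid. World frame = base frame: x ahead of the robot, y to its left, z up, the work surface at z = 0. Lengths are in m, angles in rad, forces in N, time in s.
With the tool pointing down it reaches from about 0.35 to 0.775 m from the base axis. Payload 5.5 kg.
Tool frame: the origin (TCP) lies at the very end of the fingers, on their centre line; the grasp point (between the pads) lies 19 mm behind it (env.grip_point_offset is the distance from the TCP to the grasp point, in m); z points along the fingers, y is the line along which they close (so a half turn about z gives the same grasp; the last joint's range is limited). The gripper opens to 85 mm and grips with 20 to 120 N. Pads are 22 mm wide; open, the fingers measure 114 mm over their backs; the gripper's body (76 mm by 85 mm) begins 54 mm behind the grasp point. The pads swing forward as they close: fully open they stand 13 mm farther back than shut.
Start: joints at [-1.335, 0.313, 0.046, 1.304, 0, 1.431], TCP at [0.211, -0.535, 0.231] pointing down, gripper open.
Joint ranges: [-2.76, 2.76], [-0.86, 1.69], [-1.03, 1.26], [-2.2, 2.34], [-1.47, 1.5], [-3.14, 3.14]. Speed limits (rad/s): [2.57, 2.57, 3.14, 3.14, 3.14, 3.14].

### API

Orientations are given as a unit quaternion [w, x, y, z].
In Python, from workcell import sensors, imaging, workorder, env gives the robot as it stands.
- The arm moves only by the shell command python3 -m handwheel 'ROWS' [FORCE]. ROWS is JSON, a list of rows, each a list of 5 numbers: the shift along the tool's x, y, z in mm, then the turn about the tool's z in rad, then the opening, from 0 (shut) to 1 (fully open). A call has 1 to 8 rows; each row is the pose to reach, as a shift and turn from the pose commanded when the call began, along the tool's axes at that moment; what a row does not reach only later rows make up. A row lasts 1/10 s, in which the tool goes at most 50 mm and 8.59 degrees, less where a joint would pass 70% of its speed; a pose out of reach is approached as far as the arm can. A call with a gripper value outside its range is refused whole. The fingers move at their own pace and stop on an object; FORCE is the grip in N (left out, the last holds). Time passes only in rows, so rows that repeat a pose let the fingers close. It gives the time, the measured TCP pose, the force, the opening and the grip force at its end, in the units of the state.
- sensors.get_state(): the state, without advancing time (a new reading comes with each control period).
- imaging.read_camera(name): name is "side" or "top" or "wrist"; returns a dict with "color" (400x640x3 uint8, blue, green, red), "z_map" (400x640 float32, m along the optical axis (not along the pixel's ray), 0 where there is no reading), "fx", "fy", "cx", "cy" (pixels), "xyz" and "rotation" of the camera in the world. Camera axes: x right, y down, z forward; pixel columns grow to the right and rows downward; lengths in m; the calibration is good to about 2 mm. A picture is of the moment at which its call begins.
- workorder.hand_in(): hands the job in; it is judged then, once.
The state is a dict: "clock": time; "joint_pos": joint angles; "qvel": joint speeds; "tau": joint torques, N m; "tcp_pos": TCP position; "orientation": TCP orientation; "wrist_force": force on the tool from outside, world axes, zero at the start; "ft_torque": the same for the moment, N m; "finger_gap": finger opening in m; "grip_force": force on a finger pad.
Only numpy, scipy, OpenCV 4.12 (cv2) and the standard library are available. Lean on these libraries where they do the work, as an engineer would, in place of code of your own. Each camera call takes 0.05 s, during which the arm holds its last target. There are 200 camera calls.

## Working session

There is one attempt and no reset: what is moved stays moved. The work goes in short steps, Python scripts to look and compute and a shell command to move; the robot and the scene stay as the last step left them, time stands still between calls to the robot, and variables do not carry over. Pictures are saved under pics/ and viewed, at most 10 in all, crops included, and the job is handed in when it is done.

```bash
mkdir -p pics; ls
cat > h.py <<'E'
import numpy as np, cv2
from workcell import sensors, imaging, workorder, env
def grab(n,save=None):
    c=imaging.read_camera(n)
    if save: cv2.imwrite('pics/'+save,c['color'])
    np.save('/tmp/'+n+'.npy',c,allow_pickle=True); return c
def load(n): return np.load('/tmp/'+n+'.npy',allow_pickle=True).item()
def R(c):
    r=np.array(c['rotation'],float)
    if r.shape==(3,3): return r
    from scipy.spatial.transform import Rotation as Q
    return Q.from_quat(np.roll(r,-1)).as_matrix()
def pt(c,u,v,z=None):
    "world point of pixel: by depth, or on plane of height z"
    d=np.array([(u-c['cx'])/c['fx'],(v-c['cy'])/c['fy'],1.]); o=np.array(c['xyz']); w=R(c)@d
    k=c['z_map'][int(round(v)),int(round(u))] if z is None else (z-o[2])/w[2]
    return o+k*w
def cloud(c):
    v,u=np.mgrid[0:400,0:640]; d=np.stack([(u-c['cx'])/c['fx'],(v-c['cy'])/c['fy'],np.ones(u.shape)],-1)
    return np.array(c['xyz'])+(d*c['z_map'][...,None])@R(c).T
def proj(c,p):
    q=R(c).T@(np.array(p)-np.array(c['xyz'])); return c['cx']+c['fx']*q[0]/q[2], c['cy']+c['fy']*q[1]/q[2]
E
python3 - <<'E'
from h import *
for n in('top','side'):
    c=grab(n,n+'0.png'); print(n,c['xyz'],np.round(c['rotation'],3).tolist(),c['fx'],c['cx'],c['cy'])
s=sensors.get_state(); print(s)
E
```

```text
pics
top [0.49124787 0.06375533 1.38587744] [0.03, -0.705, 0.708, -0.03] 423.9592310743062 320.2082410588799 196.80583555993596
side [ 0.64606128 -0.92513518  0.4923047 ] [-0.564, 0.825, 0.033, -0.013] 368.4850651308493 320.8145397991531 197.07254141994764
{'clock': 0.1, 'joint_pos': array([-1.33456995e+00,  3.13934232e-01,  4.50962015e-02,  1.30355583e+00,
       -4.29376483e-05,  1.43119677e+00]), 'qvel': array([ 0.00062405, -0.00219264,  0.00244908,  0.00049062,  0.00036834,
        0.00033768]), 'tau': array([ 9.60505640e-04, -4.81725562e+01,  2.99244279e+01,  1.27713993e-02,
       -2.65545868e-04, -4.62380427e-06]), 'tcp_pos': array([ 0.21092472, -0.53444809,  0.23049441]), 'orientation': array([-7.96797754e-04,  9.82395933e-01,  1.86808971e-01, -6.00198943e-05]), 'wrist_force': array([ 0.61409732,  0.58273895, -0.80729237]), 'ft_torque': array([0.03805346, 0.02393482, 0.02049133]), 'grip_force': 0.0, 'finger_gap': 0.08535284263774287}
```

View pics/top0.png

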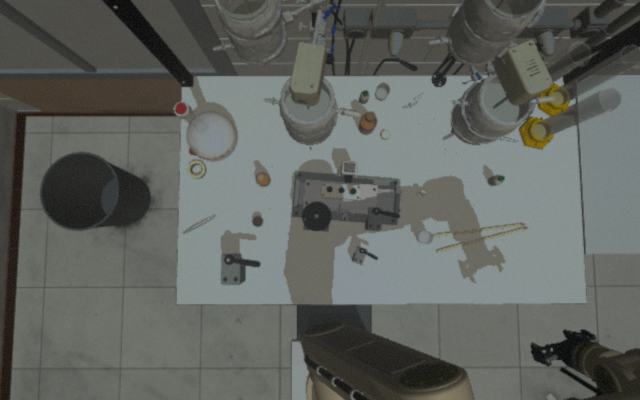

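View pics/side0.png

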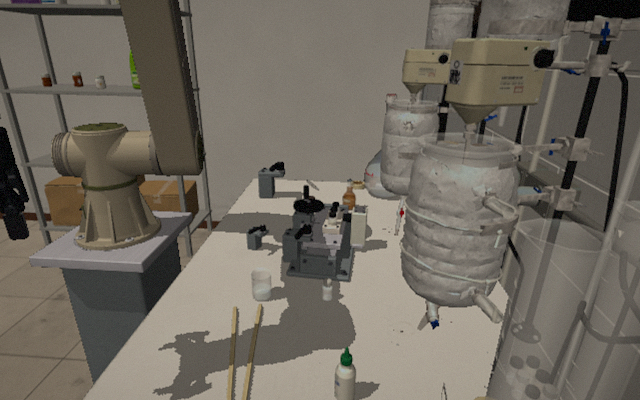

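The top view shows the bed at (293–400, 170–230) with its black handwheel at (316,214). There are three clamp levers: a large one at (238,265), a small one at (362,255), and one on the bed at (383,212). The bed's lever fits the description because it is middle-sized and its nose is over the carriage. I'll confirm that in an enlarged crop and measure.

Run:
```python
from h import *
c=load('top'); im=c['color'][150:280,215:415]; cv2.imwrite('pics/crop1.png',cv2.resize(im,None,fx=4,fy=4,interpolation=cv2.INTER_CUBIC))
P=cloud(c)
v,u=np.mgrid[0:400,0:640]
box=(u>285)&(u<410)&(v>160)&(v<240)
z=P[...,2]
# bed body: all points higher than 15mm & below 60
m=box&(z>.012)&(z<.06); r=cv2.minAreaRect(P[m][:,:2].astype(np.float32)); print('bed',r, np.unique(np.round(z[box],2),return_counts=True))
m=box&(z>.074)&(z<.09)&(u<335)&(v>195); print('wheel',P[m].mean(0),cv2.minEnclosingCircle(P[m][:,:2].astype(np.float32)))
m=box&(z>.105)&(u<335)&(v>190); print('crank',m.sum(),P[m].mean(0))
m=box&(z>.085)&(u>360)&(v>200); print('lever',m.sum(),P[m].mean(0),cv2.minAreaRect(P[m][:,:2].astype(np.float32)))
```

```text
bed ((0.6015622019767761, -0.020000189542770386), (0.3430977761745453, 0.21287521719932556), 85.51915740966797) (array([-0.01, -0.  ,  0.01,  0.02,  0.03,  0.04,  0.05,  0.06,  0.07,
        0.08,  0.09,  0.1 ,  0.11,  0.12,  0.13,  1.39]), array([ 206, 3878, 1218,  218,   58,  501, 1030,  696,  595,  733,  145,
        194,  240,   24,   11,   49]))
wheel [0.54631461 0.07276236 0.0797926 ] ((0.5586190819740295, 0.061799339950084686), 0.0630430355668068)
crank 40 [0.5233739  0.08933443 0.56518533]
lever 139 [ 0.5492205  -0.12089091  0.1850436 ] ((0.5371759533882141, -0.051809266209602356), (0.04394785687327385, 0.24479956924915314), 11.496360778808594)
```

View pics/crop1.png

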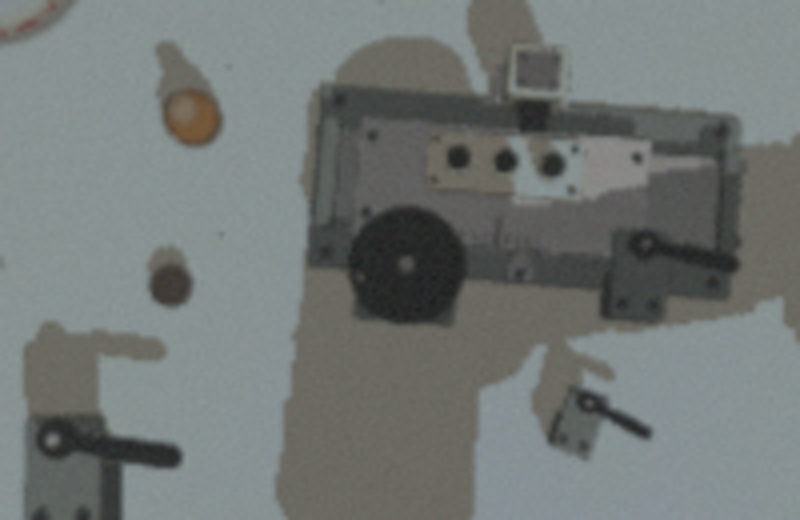

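The crop confirms it: the bed's clamp, at crop (645,243), is the middle one of the three sizes. Next I'll get a close wrist view.

Run:
```python
from h import *
from scipy.spatial.transform import Rotation as Q
c=load('top')
f=lambda x,y,z:pt(c,215+(x-1.5)/4,150+(y-1.5)/4,z)
a=f(405,264,.085); b=f(645,243,.105); print('wheel',a,'lever axis',b)
d=f(322,87,.03)-f(738,117,.03); print('yaw',np.degrees(np.arctan2(-d[0],d[1])), np.hypot(*d[:2]))
print('grip end',f(732,265,.099),'pointer',f(520,268,.06))
w=grab('wrist'); s=sensors.get_state(); T=Q.from_quat(np.roll(s['orientation'],-1)).as_matrix()
print(T.round(3)); print('cam in tool',T.T@(np.array(w['xyz'])-s['tcp_pos']),(T.T@R(w)).round(3),w['fx'],w['cx'],w['cy'])
```

```text
wheel [0.54487717 0.07670847 0.085     ] lever axis [ 0.55933789 -0.10497112  0.105     ]
yaw -4.344876432225616 0.33605439026272244
grip end [ 0.54273614 -0.17152927  0.099     ] pointer [ 0.54249018 -0.01291675  0.06      ]
[[ 0.93   0.367 -0.   ]
 [ 0.367 -0.93   0.001]
 [ 0.    -0.001 -1.   ]]
cam in tool [ 8.24529301e-02  1.57836657e-06 -1.44111005e-01] [[ 0.001 -0.95  -0.312]
 [ 1.     0.001  0.   ]
 [-0.    -0.312  0.95 ]] 301.83024998442926 320.16541833151746 207.5397969597708
```

```bash
python3 -m handwheel '[[50,-35,0,0.1,0.5],[90,-63,0,0.2,0.5],[130,-91,0,0.3,0.5],[170,-119,0,0.4,0.5],[210,-147,0,0.45,0.5],[250,-175,0,0.45,0.5],[290,-203,0,0.45,0.5],[330,-231,0,0.45,0.5]]' 20; python3 -c "
from h import *
s=sensors.get_state(); print(s['joint_pos'])"
```

```text
clock: 0.95
tcp_pos: [0.4323, -0.1994, 0.2313]
orientation: [0.0, 0.999, -0.037, 0.0]
wrist_force: [0.6, -1.2, -1.3]
finger_gap: 0.0426
grip_force: 0.0
[-6.00879167e-01  1.21735842e-01 -1.97895600e-01  1.25090403e+00
 -7.15290383e-05  2.61516751e+00]
```

```bash
python3 -m handwheel '[[20,-38,0,-0.12,0.4],[40,-76,0,-0.24,0.4],[60,-114,-4,-0.36,0.4],[80,-152,-8,-0.48,0.4],[100,-190,-10,-0.6,0.4],[113,-209,-10,-0.6,0.4],[113,-209,-10,-0.6,0.4]]'
python3 - <<'E'
from h import *
s=sensors.get_state(); print(s['joint_pos'])
c=grab('wrist','w1.png')
E
```

```text
clock: 1.65
tcp_pos: [0.5611, 0.0014, 0.2406]
orientation: [-0.0, 0.965, 0.262, 0.0]
wrist_force: [0.0, -0.1, -0.7]
finger_gap: 0.0341
grip_force: 0.0
[-1.40867454e-01  2.83725008e-01  2.83672992e-02  1.31556507e+00
  4.24040930e-04  2.47078185e+00]
```

View pics/w1.png

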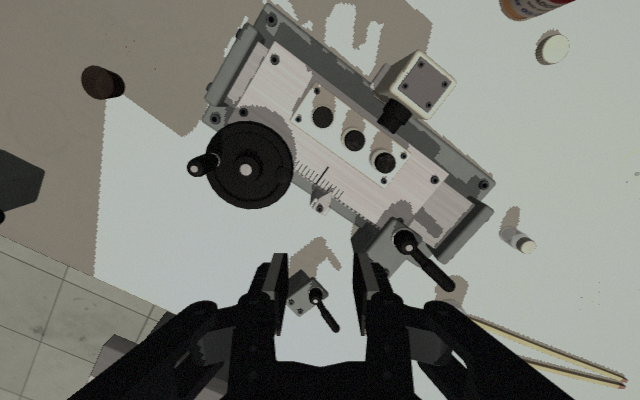

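The wrist view shows the handwheel hub at (246,169), the crank's top at (195,168), the pointer near (320,200), the scale around (320,178), and the lever from its axis at (407,240) to its end at (450,287). Next is a crop of the scale, plus the numbers.

Run:
```python
from h import *
c=load('wrist')
im=c['color'][150:220,280:380]; cv2.imwrite('pics/crop2.png',cv2.resize(im,None,fx=8,fy=8,interpolation=cv2.INTER_CUBIC))
P=cloud(c); z=P[...,2]; v,u=np.mgrid[0:400,0:640]
def st(n,m): print(n,m.sum(),P[m].mean(0).round(4))
m=(z>.12)&(z<.135)&(u<240)&(u>180)&(v>140)&(v<190); st('cranktop',m); print(u[m].mean(),v[m].mean())
m=(z>.072)&(z<.09)&(u<300)&(u>195)&(v>115)&(v<215)
x,y=P[m][:,0],P[m][:,1]; print('rim',m.sum(),cv2.minEnclosingCircle(P[m][:,:2].astype(np.float32)),z[m].mean())
m=(z>.092)&(z<.12)&(u<470)&(u>385)&(v>220)&(v<300); st('lever',m); print(cv2.minAreaRect(P[m][:,:2].astype(np.float32)))
for q in((407,240),(450,287),(246,169),(404,246)): print(q,pt(c,*q))
print('deck z',np.median(z[170:178,290:300]),np.median(z[215:225,370:380]))
for a,zz in(((270,5),.04),((490,183),.04),((205,115),.04)): print(pt(c,*a,zz))
```

```text
cranktop 305 [0.5368 0.1101 0.1258]
196.9049180327869 167.17704918032786
rim 5826 ((0.5602718591690063, 0.07358258962631226), 0.05799638852477074) 0.08129668725888593
lever 1030 [ 0.5566 -0.1283  0.1029]
((0.5568705201148987, -0.13396212458610535), (0.0821145623922348, 0.02206556312739849), 80.49915313720703)
(407, 240) [ 0.56732344 -0.09828607  0.10275594]
(450, 287) [ 0.54702234 -0.16711057  0.10717977]
(246, 169) [0.54690236 0.07677382 0.09181131]
(404, 246) [ 0.5601615  -0.09977372  0.10231899]
deck z 0.04125633664244116 0.05540133919614593
[0.69088805 0.13429696 0.04      ]
[ 0.6615844  -0.17094355  0.04      ]
[0.56281261 0.14768288 0.04      ]
```

View pics/crop2.png

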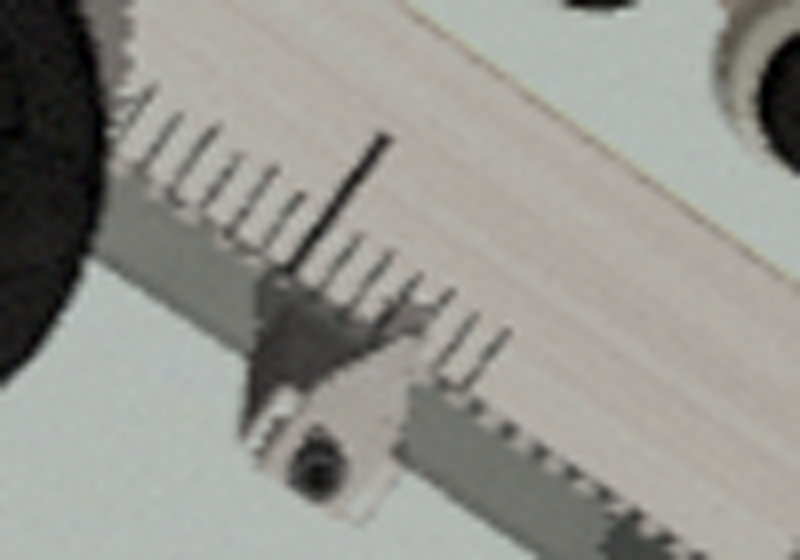

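```bash
cat >> h.py <<'E'
def crop(c,x,y,k,u0,v0): return (u0+(x+.5)/k-.5, v0+(y+.5)/k-.5)
E
python3 - <<'E'
from h import *
c=load('wrist'); g=lambda x,y,z=None:pt(c,*crop(c,x,y,8,280,150),z)
for n,a in(('tip',(432,310)),('blade',(400,360)),('deck',(440,200)),('deck2',(500,310))): print(n,g(*a))
a=g(385,135,.054);b=g(287,275,.054);t=g(432,310,.057)
print(a,b,t); n=(a-b)[:2]; n/=np.hypot(*n); print('line dir deg',np.degrees(np.arctan2(n[1],n[0])))
e1=g(140,0,.054)
p=[g(*q,.054) for q in((95,150),(287,275),(460,390))]; d=(p[0]-p[2])[:2]; print('edge yaw',np.degrees(np.arctan2(-d[0],d[1])),np.hypot(*d))
for yaw in(-4.3,-5,-5.6):
    y=np.array([-np.sin(np.radians(yaw)),np.cos(np.radians(yaw))]); print(yaw,((a+b)[:2]/2-t[:2])@y, (b-t)[:2]@y)
E
```

```text
tip [ 0.56652919 -0.01350814  0.05607737]
blade [ 0.55922954 -0.01246478  0.06147525]
deck [ 0.58069459 -0.00615587  0.05724807]
deck2 [ 0.5713349  -0.02176962  0.05592592]
[0.58413085 0.00464198 0.054     ] [0.56012834 0.00634915 0.054     ] [ 0.56671402 -0.01335064  0.057     ]
line dir deg -4.068298020078878
edge yaw -3.6794607089814324 0.06170224515817974
-4.3 0.019199206306078232 0.019150551221702415
-5 0.01924648582917105 0.019050845877408188
-5.6 0.019284724921190547 0.01896312035071938
```

Run:
```python
from h import *
from scipy.optimize import least_squares
c=load('wrist'); P=cloud(c); z=P[...,2]; v,u=np.mgrid[0:400,0:640]
m=((z>.074)&(z<.087)&(u<305)&(u>195)&(v>110)&(v<220)).astype(np.uint8)
m=cv2.morphologyEx(m,cv2.MORPH_OPEN,np.ones((5,5)))
n,l,s,ce=cv2.connectedComponentsWithStats(m); k=1+s[1:,4].argmax(); print(s[k],ce[k])
cn=max(cv2.findContours((l==k).astype(np.uint8),0,1)[0],key=len)[:,0]
W=np.array([pt(c,*p,.081)[:2] for p in cn])
f=least_squares(lambda q:np.hypot(*(W-q[:2]).T)-q[2],[.547,.077,.046],loss='soft_l1',f_scale=.001); print('rim',f.x)
m=(z>.12)&(z<.135)&(u<240)&(u>180)&(v>140)&(v<190)
print(u[m].min(),u[m].max(),v[m].min(),v[m].max())
A=np.array([.5469,.0768]); 
cr=pt(c,195.5,168,.126)
print('cap',cr, 'hub', pt(c,246,169,.09))
m=(z>.06)&(z<.12)&(u>290)&(u<410)&(v>80)&(v<180); Q=P[m]; print('block minx',np.percentile(Q[:,0],[0,1,3,10]),np.percentile(Q[:,1],[1,99]),np.percentile(Q[:,2],[50,99]))
for q in((323,117),(385,162),(298,118)): print(pt(c,*q))
s=sensors.get_state(); print(s['tcp_pos'])
```

```text
[ 207  121   87   88 5331] [250.44344401 164.32301632]
rim [0.5476389  0.07635062 0.04430809]
187 207 158 176
cap [0.53553209 0.11086505 0.126     ] hub [0.54637393 0.07698489 0.09      ]
block minx [0.55765083 0.59906461 0.60300167 0.60813067] [-0.05694386  0.06038314] [0.07439609 0.11381854]
[0.62745936 0.03680622 0.10569982]
[ 0.62215828 -0.03309085  0.10587455]
[0.61374718 0.05683143 0.07679113]
[5.60101919e-01 3.86178483e-05 2.40589458e-01]
```

```bash
python3 -m handwheel '[[12,-36,0,0,0.4],[24,-72,20,0,0.4],[35,-108,55,0,0.4],[35,-108,85,0,0.4],[35,-108,110,0,0.4],[35,-108,130,0,0.4],[35,-108,148,0,0.4],[35,-108,148,0,0.4]]' 20
python3 - <<'E'
from h import *
s=sensors.get_state(); print(s['joint_pos'])
c=grab('wrist','w2.png')
E
```

```text
clock: 2.5
tcp_pos: [0.5332, 0.1084, 0.0907]
orientation: [-0.0, 0.966, 0.259, -0.003]
wrist_force: [-0.4, 0.2, -0.3]
finger_gap: 0.0345
grip_force: 0.0
[ 5.32647154e-02  3.41969414e-01 -2.71460234e-01  9.63134298e-01
 -4.49013401e-04  2.67073926e+00]
```

View pics/w2.png

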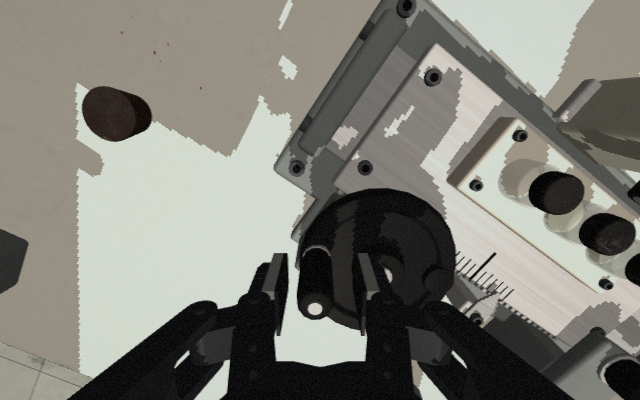

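The crank grip is between the fingers, with its cap at (316,308). The scale and pointer stay visible at (475,295). Closing on it now.

```bash
python3 - <<'E'
from h import *
c=load('wrist'); print('cap',pt(c,316,306,.126),'hub',pt(c,388,272,.09))
E
python3 -m handwheel '[[0,0,0,0,0.3],[0,0,0,0,0.2],[0,0,0,0,0.15],[0,0,0,0,0.1],[0,0,0,0,0.1],[0,0,0,0,0.1]]' 20
```

```text
cap [0.53490069 0.11079729 0.126     ] hub [0.55011593 0.07502671 0.09      ]
clock: 3.15
tcp_pos: [0.5357, 0.1114, 0.0947]
orientation: [-0.002, 0.965, 0.26, 0.001]
wrist_force: [-2.4, 5.7, 1.4]
finger_gap: 0.0161
grip_force: 20.1
```

```bash
cat > arc.py <<'E'
import numpy as np,sys
# arc.py start_deg step_rad n [radius] [dx dy world mm correction spread]  -> tool x,y mm
a0=np.radians(float(sys.argv[1])); st=float(sys.argv[2]); n=int(sys.argv[3]); r=36; t=np.radians(30.3)
cx,cy=(float(sys.argv[4]),float(sys.argv[5])) if len(sys.argv)>4 else (0,0)
for i in range(1,n+1):
    a=a0+st*i; d=r*np.array([np.cos(a)-np.cos(a0),np.sin(a)-np.sin(a0)])+np.array([cx,cy])*min(1,i/4)
    print(round(d[0]*np.cos(t)+d[1]*np.sin(t),1),round(d[0]*np.sin(t)-d[1]*np.cos(t),1))
print('end deg',np.degrees(a))
E
python3 arc.py 108.6 -0.15 8
```

```text
5.2 1.5
10.1 3.7
14.6 6.7
18.6 10.3
22.1 14.4
24.9 19.1
26.9 24.0
28.2 29.3
end deg 39.84506458430121
```

```bash
python3 -m handwheel '[[5.2,1.5,0,0,0.1],[10.1,3.7,0,0,0.1],[14.6,6.7,0,0,0.1],[18.6,10.3,0,0,0.1]]' 20; python3 -m handwheel '[[0,0,0,0,0.1]]' 20;  python3 arc.py 74.2 -0.15 8
```

```text
clock: 3.55
tcp_pos: [0.5571, 0.111, 0.0946]
orientation: [-0.001, 0.966, 0.26, 0.0]
wrist_force: [-3.3, 2.6, 3.9]
finger_gap: 0.0163
grip_force: 20.2
clock: 3.65
tcp_pos: [0.5584, 0.1104, 0.0945]
orientation: [-0.0, 0.966, 0.26, 0.001]
wrist_force: [-2.2, 3.3, 5.2]
finger_gap: 0.0164
grip_force: 20.4
3.4 4.2
6.2 8.8
8.3 13.8
9.6 19.0
10.1 24.4
9.7 29.8
8.6 35.0
6.7 40.1
end deg 5.4450645843012175
```

```bash
python3 -m handwheel '[[3.4,4.2,0,0,0.1],[6.2,8.8,0,0,0.1],[8.3,13.8,0,0,0.1],[9.6,19,0,0,0.1]]' 20; python3 -m handwheel '[[0.5,5.4,0,0,0.1],[0.1,10.8,0,0,0.1],[-1,16,0,0,0.1],[-2.9,21.1,0,0,0.1],[-2.9,21.1,0,0,0.1]]' 20; python3 arc.py 5.45 -0.15 8
python3 - <<'E'
from h import *
c=grab('wrist'); im=c['color'][230:380,440:640]; cv2.imwrite('pics/w3.png',cv2.resize(c['color'][150:400,240:640],None,fx=2,fy=2,interpolation=cv2.INTER_CUBIC))
E
```

```text
clock: 4.05
tcp_pos: [0.5749, 0.0981, 0.0944]
orientation: [0.0, 0.966, 0.26, 0.0]
wrist_force: [-6.0, 1.0, 7.1]
finger_gap: 0.0159
grip_force: 20.6
clock: 4.55
tcp_pos: [0.5819, 0.0781, 0.0943]
orientation: [0.0, 0.966, 0.26, -0.001]
wrist_force: [-7.1, 0.7, 8.4]
finger_gap: 0.016
grip_force: 20.8
-2.6 4.7
-5.9 9.0
-9.8 12.7
-14.2 15.8
-19.1 18.2
-24.2 19.9
-29.5 20.7
-34.9 20.8
end deg -63.30493541569878
```

View pics/w3.png

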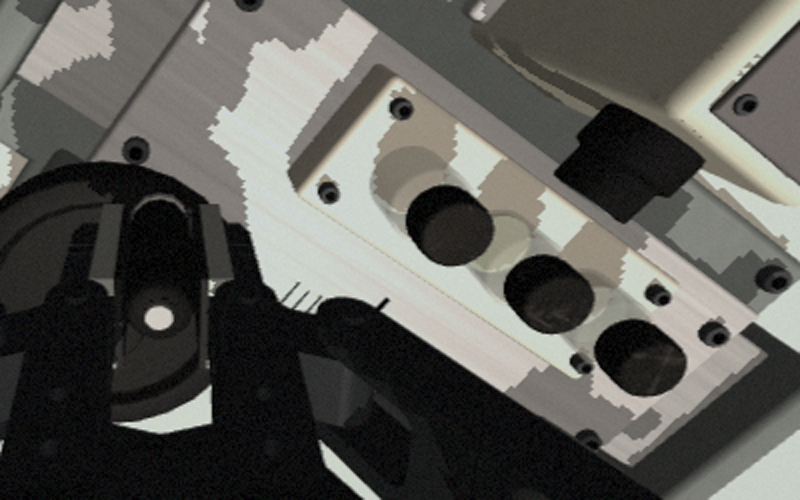

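```bash
cat >> h.py <<'E'
YAW=np.radians(-4.3); BY=np.array([-np.sin(YAW),np.cos(YAW)])
TIP=np.array([.5667,-.0134])
def off(p): return (np.array(p)[:2]-TIP)@BY*1000
E
python3 - <<'E'
from h import *
c=load('wrist'); p=pt(c,432.2,301.2,.054); print(p,off(p),'ref start',off([.58413,.00464]))
E
```

```text
[ 0.58007123 -0.0163481   0.054     ] -1.9372478587379887 ref start 19.296099017375983
```

```bash
python3 -m handwheel '[[-2.6,4.7,0,0,0.1],[-5.9,9,0,0,0.1],[-9.8,12.7,0,0,0.1],[-14.2,15.8,0,0,0.1],[-19.1,18.2,0,0,0.1],[-19.1,18.2,0,0,0.1],[-19.1,18.2,0,0,0.1]]' 20;python3 - <<'E'
from h import *
c=grab('wrist'); cv2.imwrite('pics/w4.png',cv2.resize(c['color'][200:400,360:640],None,fx=2.8,fy=2.8,interpolation=cv2.INTER_CUBIC))
print(proj(c,[*TIP,.056]),proj(c,[.578,-.0245,.054]))
E
```

```text
clock: 5.3
tcp_pos: [0.5742, 0.0546, 0.0942]
orientation: [-0.001, 0.966, 0.26, -0.0]
wrist_force: [-6.8, 5.6, 9.2]
finger_gap: 0.0162
grip_force: 20.9
(np.float64(397.8358844264485), np.float64(293.1840662506019)) (np.float64(419.36398638330604), np.float64(286.4401407214106))
```

View pics/w4.png

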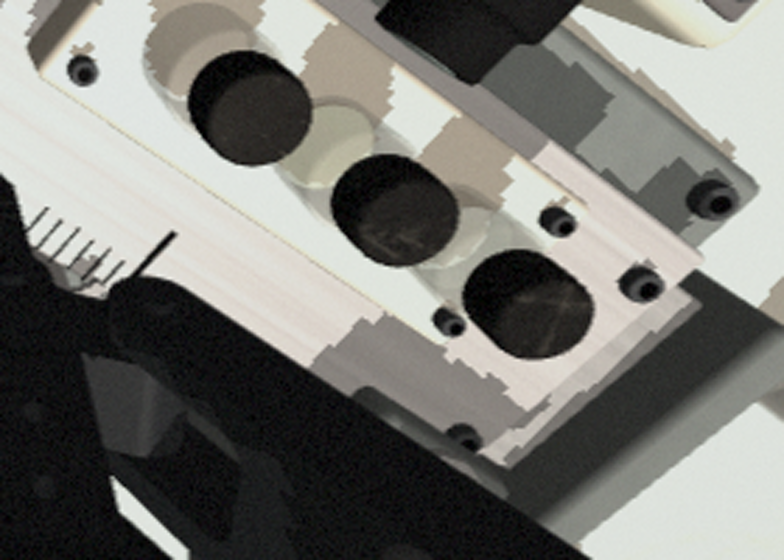

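The long line runs from (175,235) to (135,275), and the pointer tip is near (92,272), about two scale divisions behind it. I'll compute the offset.

```bash
python3 - <<'E'
from h import *
c=load('wrist')
for q in((175,235),(135,275)):
    p=pt(c,*crop(c,*q,2.8,360,200),.054); print(p,off(p))
p=pt(c,*crop(c,92,272,2.8,360,200),.056); print('tip?',p,off(p))
s=sensors.get_state(); a=s['tcp_pos'][:2]-[.547,.0767]; print(np.degrees(np.arctan2(a[1],a[0])),np.hypot(*a))
E
python3 arc.py -37.5 .15 8
```

```text
[ 0.58085189 -0.02484838  0.054     ] -10.355067485594585
[ 0.56623728 -0.02301005  0.054     ] -9.617689770217796
tip? [ 0.56236717 -0.0118821   0.056     ] 1.1887561870235244
-39.065550259959096 0.035121368792650834
4.8 -2.4
9.2 -5.5
13.1 -9.2
16.4 -13.5
19.1 -18.2
21.0 -23.3
22.1 -28.5
22.4 -33.9
end deg 31.25493541569878
```

```bash
python3 -m handwheel '[[4.8,-2.4,0,0,0.1],[9.2,-5.5,0,0,0.1],[13.1,-9.2,0,0,0.1],[16.4,-13.5,0,0,0.1],[19.1,-18.2,0,0,0.1],[21,-23.3,0,0,0.1],[21,-23.3,0,0,0.1]]' 20
python3 -m handwheel '[[0,0,0,0,0.25],[0,0,0,0,0.4],[0,0,0,0,0.4],[0,0,-20,0,0.4],[0,0,-50,0,0.4],[0,0,-80,0,0.4],[0,0,-80,0,0.4]]' 20
python3 - <<'E'
from h import *
c=grab('wrist'); cv2.imwrite('pics/w5.png',cv2.resize(c['color'][120:370,240:640],None,fx=2,fy=2,interpolation=cv2.INTER_CUBIC))
print(proj(c,[*TIP,.056]),proj(c,[.578,-.0185,.054]))
E
```

```text
clock: 6.05
tcp_pos: [0.5813, 0.0831, 0.0943]
orientation: [0.001, 0.966, 0.26, -0.001]
wrist_force: [-6.2, -1.8, 7.3]
finger_gap: 0.0162
grip_force: 20.7
clock: 6.75
tcp_pos: [0.5852, 0.0841, 0.1778]
orientation: [0.001, 0.966, 0.26, 0.004]
wrist_force: [0.2, 0.3, -0.6]
finger_gap: 0.0338
grip_force: 0.0
(np.float64(394.7982340267137), np.float64(265.9497014764078)) (np.float64(405.0484886257264), np.float64(258.43324536289174))
```

```bash
cat >> h.py <<'E'
BX=np.array([np.cos(YAW),np.sin(YAW)])
def rect(c,z=.054,k=12,xr=(-20,28),yr=(-30,30)):
    "top-down bed-aligned picture about TIP; columns: +y to the left"
    W,H=int((yr[1]-yr[0])*k),int((xr[1]-xr[0])*k)
    j,i=np.meshgrid(np.arange(W),np.arange(H)); by=(yr[1]-j/k)/1e3; bx=(xr[1]-i/k)/1e3
    p=np.stack([TIP[0]+bx*BX[0]+by*BY[0],TIP[1]+bx*BX[1]+by*BY[1],np.full(by.shape,z)],-1)
    q=(p-np.array(c['xyz']))@R(c)
    return cv2.remap(c['color'],(c['cx']+c['fx']*q[...,0]/q[...,2]).astype(np.float32),(c['cy']+c['fy']*q[...,1]/q[...,2]).astype(np.float32),cv2.INTER_CUBIC)
E
python3 - <<'E'
from h import *
c=load('wrist'); cv2.imwrite('pics/r5.png',rect(c))
E
```

```text
(no output)
```

View pics/r5.png

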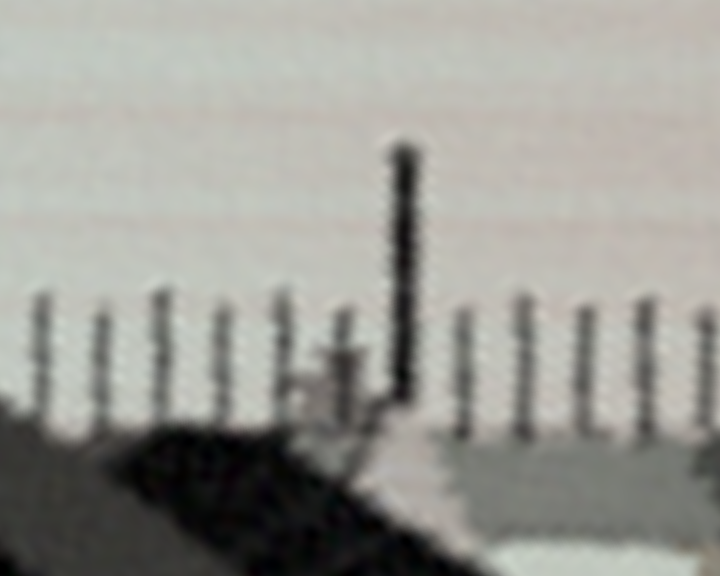

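The rectified view puts the long line at column 404, which is −3.7 mm, but a finger and the shadow confuse the tip. I'll move so the camera is straight above the pointer and compare that with the first wrist picture, rectified the same way.

```bash
python3 -m handwheel '[[-25,12,0,0,0.4],[-58,29,0,0,0.4],[-90,46,0,0,0.4],[-120,61,0,0,0.4],[-140,71,8,0,0.4],[-148,75,15,0,0.4],[-148,75,15,0,0.4],[-148,75,15,0,0.4]]' 20
python3 - <<'E'
from h import *
from scipy.spatial.transform import Rotation as Q
c=grab('wrist'); print(c['xyz']); s=sensors.get_state()
T=Q.from_quat(np.roll(s['orientation'],-1)).as_matrix(); Rc=T.T@R(c); tc=T.T@(np.array(c['xyz'])-s['tcp_pos'])
T1=Q.from_quat([.965,.262,0,0]).as_matrix(); d=dict(c); d['color']=cv2.imread('pics/w1.png'); d['rotation']=T1@Rc; d['xyz']=np.array([.5601,0,.2406])+T1@tc
k=dict(k=10,yr=(-16,24),xr=(-24,24))
np.save('/tmp/near.npy',c,allow_pickle=True)
cv2.imwrite('pics/r6.png',np.hstack([rect(d,**k),rect(c,**k)]))
E
```

```text
clock: 7.6
tcp_pos: [0.4919, -0.0545, 0.1577]
orientation: [-0.0, 0.966, 0.26, -0.0]
wrist_force: [-0.2, -0.4, 1.0]
finger_gap: 0.0343
grip_force: 0.0
[ 0.56345548 -0.01354015  0.30190108]
```

View pics/r6.png

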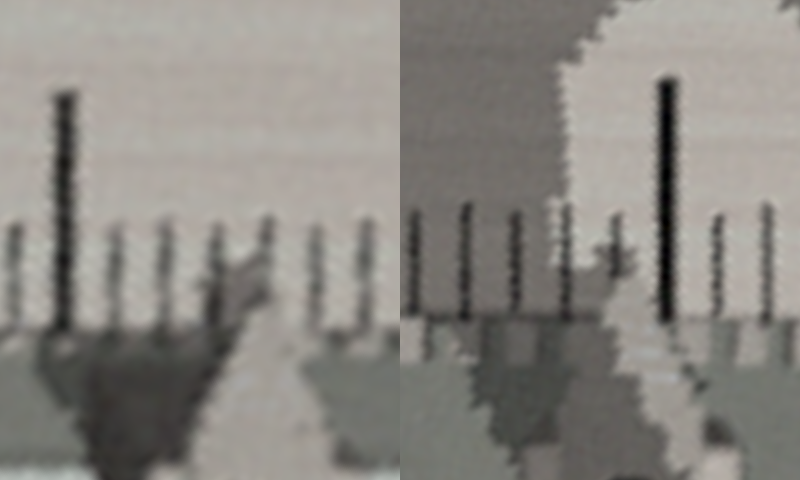

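In both rectified views the blade's apex is a few tenths of a mm from where I had put it: column 268 against the line at 64 on the left, about 633 against 666 on the right. I'll pin down the blade axis numerically from the depth outline.

```bash
cat >> h.py <<'E'
def bf(P): return np.stack([(P[...,:2]-TIP)@BX*1e3,(P[...,:2]-TIP)@BY*1e3,P[...,2]*1e3],-1)
E
python3 - <<'E'
from h import *
c=np.load('/tmp/near.npy',allow_pickle=True).item(); B=bf(cloud(c))
for a in np.arange(-22,4,1.):
    m=(abs(B[...,0]-a)<.6)&(abs(B[...,1]-.5)<16)
    y=B[m][:,1];z=B[m][:,2];o=np.argsort(y); print(a,' '.join(f'{p:.1f}:{q:.0f}' for p,q in zip(y[o],z[o])))
g=cv2.cvtColor(rect(c,z=.056,k=4,yr=(-10,10),xr=(-16,6)),cv2.COLOR_BGR2GRAY)
print('gray, cols y=+10..-10 by .25'); 
for i in range(0,g.shape[0],3): print(round(6-i/4,1),' '.join(map(str,g[i,::1])))
E
```

```text
-22.0 -15.1:14 -14.3:14 -13.8:14 -13.1:13 -12.6:13 -11.8:14 -11.0:14 -10.0:59 -9.3:59 -8.9:59 -8.2:59 -7.6:60 -7.2:59 -6.5:60 -5.8:62 -5.4:62 -4.8:61 -4.3:61 -3.7:63 -3.3:62 -3.1:62 -2.6:63 -2.0:62 -1.6:62 -1.0:61 -0.5:62 -0.3:62 0.1:62 0.7:62 1.1:62 1.8:62 2.2:62 2.8:62 3.4:64 3.9:62 4.5:62 4.9:62 5.5:63 6.2:63 6.6:62 7.2:62 7.6:62 8.3:61 8.7:60 9.4:59 9.7:60 10.0:60 10.4:60 11.0:61 11.5:60 12.9:13 13.6:15 14.4:14 14.9:12 15.6:14 16.1:14
-21.0 -15.4:13 -14.6:14 -13.3:13 -12.6:13 -12.0:13 -11.3:13 -9.5:60 -9.1:59 -8.9:59 -8.4:60 -7.8:60 -7.4:60 -6.7:59 -6.3:59 -6.0:63 -5.6:63 -5.0:63 -4.5:62 -3.9:62 -3.3:62 -2.9:61 -2.2:62 -1.8:62 -1.2:61 -0.8:61 -0.5:62 -0.1:63 0.9:61 1.6:61 2.0:63 2.2:62 2.6:63 3.2:63 3.6:63 4.3:62 4.7:62 5.3:63 5.7:61 5.9:63 6.4:62 7.0:61 7.4:60 8.1:59 8.5:61 9.1:61 9.6:60 9.7:60 10.2:59 10.8:60 11.3:59 12.2:13 12.9:13 13.3:15 14.1:13 14.6:13 15.3:14 15.9:13
-20.0 -14.8:14 -14.1:14 -13.6:12 -12.8:14 -12.3:13 -11.5:14 -10.7:15 -10.2:13 -9.7:37 -9.5:28 -9.4:17 -9.1:59 -8.9:14 -8.7:59 -8.5:50 -8.4:40 -8.3:29 -8.1:17 -8.0:59 -7.7:56 -7.5:47 -7.3:37 -7.2:25 -7.0:58 -6.
[... 28227 characters left out ...]
157 156 156 157 159 160 160 158 155 150 145 143 143 139 130 116 97 83 75 77 84 96 105 111 114 116 117 117 116 116 116 117 117 117
-15.0 73 74 75 74 74 74 73 73 74 76 79 84 89 93 95 94 94 95 95 96 96 95 94 94 95 96 96 95 94 95 96 97 97 96 95 94 94 97 105 119 132 144 152 157 157 155 153 152 152 153 154 154 153 153 154 155 155 153 147 138 125 110 94 88 91 98 108 114 117 117 117 118 119 118 117 116 117 117 117 117
-15.8 74 75 75 75 74 73 72 72 73 76 81 86 90 92 94 94 95 96 97 97 96 96 96 97 98 98 97 96 96 97 97 98 97 94 92 90 90 94 97 101 109 123 136 146 152 154 154 153 153 152 152 152 153 154 154 155 153 150 145 137 127 120 119 119 120 121 121 118 117 117 118 117 117 116 115 116 116 116 115 114
```

Depth and grey profiles agree: the blade axis is at y = +0.8 and the line at −2.5, so the line is 3.3 mm short of the tip, about 0.275 rad. Now I'll check the settled pose and plan the re-grasp.

```bash
python3 - <<'E'
from h import *
s=sensors.get_state(); t=s['tcp_pos']; print(t, s['clock'])
d=(np.array([.5813,.0831])-t[:2])*1e3; print(d[0]*.8634+d[1]*.5045, d[0]*.5045-d[1]*.8634)
E
python3 -m handwheel '[[0,0,0,0,0.4],[0,0,-15,0,0.4]]' 20
```

```text
[ 0.49230818 -0.05432927  0.15801873] 7.65
146.16860663508726 -73.76005538966213
clock: 7.85
tcp_pos: [0.4912, -0.0538, 0.1719]
orientation: [-0.001, 0.965, 0.261, -0.001]
wrist_force: [-0.2, 0.3, 0.5]
finger_gap: 0.034
grip_force: 0.0
```

```bash
python3 -m handwheel '[[28,-14,0,0,0.4],[60,-30,0,0,0.4],[92,-46,0,0,0.4],[122,-61,0,0,0.4],[140,-70,0,0,0.4],[147,-74,0,0,0.4],[147,-74,0,0,0.4],[147,-74,0,0,0.4]]' 20
python3 - <<'E'
from h import *
c=grab('wrist'); s=sensors.get_state(); B=cloud(c)
m=(B[...,2]>.12)&(B[...,2]<.132)&(np.hypot(B[...,0]-.581,B[...,1]-.083)<.02)
w=B[m]; print(m.sum(), (w.min(0)+w.max(0))/2, w.mean(0),np.ptp(w,axis=0),s['tcp_pos'])
E
```

```text
clock: 8.65
tcp_pos: [0.5813, 0.0827, 0.1731]
orientation: [0.0, 0.966, 0.26, -0.0]
wrist_force: [-0.0, 0.0, 0.3]
finger_gap: 0.0343
grip_force: 0.0
445 [0.58260886 0.08334359 0.12486964] [0.58348378 0.08371768 0.12596653] [0.0154351  0.01562428 0.00961387] [0.58129952 0.08228168 0.17327904]
```

```bash
python3 -m handwheel '[[1.5,0,25,0,0.4],[1.5,0,50,0,0.4],[1.5,0,70,0,0.4],[1.5,0,79,0,0.4],[1.5,0,79,0,0.4],[1.5,0,79,0,0.3],[1.5,0,79,0,0.2],[1.5,0,79,0,0.1]]' 20
python3 -m handwheel '[[0,0,0,0,0.1],[0,0,0,0,0.1]]' 20
python3 - <<'E'
from h import *
c=grab('wrist'); s=sensors.get_state(); t=s['tcp_pos']; a=t[:2]-[.547,.0767]; print(t,s['wrist_force'],np.degrees(np.arctan2(a[1],a[0])),np.hypot(*a))
g=cv2.cvtColor(rect(c,z=.054,k=4,yr=(-15,15),xr=(-4,16)),cv2.COLOR_BGR2GRAY)
for i in range(0,48,6): print(16-i/4,' '.join(map(str,g[i,::2])))
E
python3 arc.py 11 0.09 4
```

```text
clock: 9.5
tcp_pos: [0.5839, 0.0837, 0.0957]
orientation: [0.0, 0.966, 0.26, 0.001]
wrist_force: [-0.1, 0.5, 2.6]
finger_gap: 0.0165
grip_force: 21.1
clock: 9.7
tcp_pos: [0.584, 0.0837, 0.0956]
orientation: [0.0, 0.966, 0.26, 0.001]
wrist_force: [-1.0, 0.8, 6.7]
finger_gap: 0.0163
grip_force: 21.4
[0.5839783  0.08368082 0.09555849] [-0.30173121  0.55493469  5.96099396] 10.690573123802952 0.03763145407164111
16.0 200 203 203 203 202 202 202 200 198 200 201 200 202 202 202 201 201 201 202 201 199 199 200 201 199 198 199 199 199 198 196 199 199 198 200 199 182 178 182 174 178 190 203 197 196 197 197 198 197 196 196 195 197 199 197 195 196 196 197 196
14.5 202 202 201 203 202 201 202 203 202 201 202 202 202 201 200 201 202 202 201 200 201 201 200 199 200 201 202 201 200 199 199 198 198 199 199 184 140 57 8 12 77 149 184 201 199 198 198 197 197 197 197 197 196 197 198 196 197 196 196 195
13.0 202 202 201 200 200 201 199 199 200 202 203 200 200 200 198 200 204 201 201 205 201 201 201 198 198 200 197 200 201 201 200 198 197 200 203 193 131 54 1 10 80 150 192 198 198 198 198 196 194 195 196 
[... 297 characters left out ...]
 7 13 10 7 10 5 4 5 7 12 12 12 11 11 15 11 2 8 12 16 12 7 11 15 13 17 11 6 10 12 6 2 6 5 3 8 10 9 13 12 7 12 18 12 6 7 7 10 13 10
8.5 3 4 6 6 7 12 15 12 9 13 17 15 10 6 12 12 14 15 15 14 7 10 12 10 4 6 12 10 5 6 13 16 11 9 11 14 11 6 8 18 20 14 15 14 11 10 13 15 13 12 10 6 8 14 7 6 12 14 9 9
7.0 7 7 9 11 11 8 3 5 14 15 15 13 11 9 14 21 20 18 17 17 16 14 12 12 13 12 13 14 9 10 13 13 12 8 6 11 14 14 10 8 11 9 9 6 10 19 21 17 13 8 11 18 18 16 17 17 13 10 6 7
5.5 20 18 12 15 17 12 7 7 9 11 16 16 16 21 19 13 11 9 15 18 16 11 9 16 16 12 14 19 21 20 18 12 12 14 12 14 17 18 19 19 16 13 15 13 9 10 14 14 11 10 12 12 13 10 6 10 16 17 14 13
0.9 -3.1
1.6 -6.3
1.9 -9.5
2.0 -12.7
end deg 31.626480624709632
```

```bash
cat > meas.py <<'E'
from h import *
c=grab('wrist'); s=sensors.get_state(); t=s['tcp_pos']; a=t[:2]-[.547,.0767]; print(t,s['wrist_force'].round(1),np.degrees(np.arctan2(a[1],a[0])),np.hypot(*a))
g=cv2.cvtColor(rect(c,z=.054,k=10,yr=(-12,12),xr=(12.5,14.5)),cv2.COLOR_BGR2GRAY).mean(0)
w=np.clip(120-g,0,None); print('line y',12-(w*np.arange(len(g))).sum()/w.sum()/10, g.min())
E
python3 arc.py 10.7 0.05 6; python3 meas.py
```

```text
0.6 -1.7
1.0 -3.4
1.4 -5.2
1.7 -7.0
1.9 -8.8
2.1 -10.6
end deg 27.8887338539247
[0.58401325 0.08372129 0.09558799] [-0.3  0.8  5.3] 10.741188365389954 0.03767331825168597
line y -4.175461797446086 0.2
```

```bash
python3 -m handwheel '[[0.6,-1.7,0,0,0.1],[1,-3.4,0,0,0.1],[1.4,-5.2,0,0,0.1],[1.7,-7,0,0,0.1],[1.7,-7,0,0,0.1],[1.7,-7,0,0,0.1]]' 20; python3 meas.py
```

```text
clock: 10.4
tcp_pos: [0.5826, 0.0898, 0.0956]
orientation: [0.001, 0.966, 0.26, 0.001]
wrist_force: [1.0, -2.6, 6.3]
finger_gap: 0.0162
grip_force: 21.4
[0.58262278 0.0897224  0.0956001 ] [ 0.8 -2.5  5.9] 20.08058173172355 0.03792842020641372
line y -2.5756407439953133 9.2
```

```bash
python3 -m handwheel '[[0.2,-1.8,0,0,0.1],[0.4,-3.6,0,0,0.1],[0.4,-5,0,0,0.1],[0.4,-5,0,0,0.1],[0.4,-5,0,0,0.1]]' 20; python3 meas.py
```

```text
clock: 10.95
tcp_pos: [0.5807, 0.0944, 0.0956]
orientation: [0.001, 0.966, 0.26, 0.002]
wrist_force: [1.6, -3.3, 6.0]
finger_gap: 0.0163
grip_force: 21.4
[0.58072101 0.09443036 0.09560077] [ 1.8 -2.7  5.2] 27.735205028113647 0.03809819057623141
line y -0.945041322314049 3.45
```

```bash
python3 -m handwheel '[[0,0,0,0,0.2],[0,0,0,0,0.3],[0,0,0,0,0.4],[0,0,0,0,0.4],[0,0,-20,0,0.4],[0,0,-50,0,0.4],[0,0,-78,0,0.4],[0,0,-78,0,0.4]]' 20
python3 -m handwheel '[[-26,14,0,0,0.4],[-58,32,0,0,0.4],[-92,51,0,0,0.4],[-124,69,0,0,0.4],[-143,80,10,0,0.4],[-151,84,15,0,0.4],[-151,84,15,0,0.4],[-151,84,15,0,0.4]]' 20
cat > tipm.py <<'E'
from h import *
import sys
def run(c):
    print('cam',np.round(c['xyz'],4))
    B=bf(cloud(c)); r=[]
    for a in np.arange(-14,-3.5,.5):
        m=(abs(B[...,0]-a)<.4)&(abs(B[...,1]-.8)<9)&(B[...,2]>59)&(B[...,2]<66); y=B[m][:,1]; r.append((y.min()+y.max())/2)
    o=[]
    for x0,x1 in((6,10),(1,5),(-6,-2)):
        g=cv2.cvtColor(rect(c,z=.054,k=10,yr=(-8,8),xr=(x0,x1)),cv2.COLOR_BGR2GRAY).astype(float).mean(0)
        i=np.arange(160); k=g.argmin(); w=np.clip(70-g,0,None)*(abs(i-k)<12); o.append((8-(w*i).sum()/w.sum()/10, g.min()))
    print('blade',np.round(r,2),'med',np.median(r),'line',np.round(o,2))
run(np.load('/tmp/near.npy',allow_pickle=True).item())
c=grab('wrist'); np.save('/tmp/near2.npy',c,allow_pickle=True); run(c)
E
python3 tipm.py
```

```text
clock: 11.8
tcp_pos: [0.581, 0.0954, 0.1762]
orientation: [0.001, 0.966, 0.26, 0.003]
wrist_force: [0.9, -1.3, 0.1]
finger_gap: 0.0338
grip_force: 0.0
clock: 12.6
tcp_pos: [0.4907, -0.0528, 0.157]
orientation: [-0.0, 0.966, 0.26, -0.0]
wrist_force: [-0.2, 0.1, -0.7]
finger_gap: 0.0344
grip_force: 0.0
cam [ 0.5635 -0.0135  0.3019]
blade [0.81 1.03 0.92 0.81 1.02 0.79 0.79 1.21 0.79 1.   0.9  0.79 0.45 0.26
 0.45 0.86 1.06 0.64 0.54 0.73 0.83] med 0.8064262835458595 line [[-2.62  4.85]
 [-2.57  4.28]
 [-2.55  7.62]]
cam [ 0.5622 -0.0118  0.3013]
blade [0.56 0.98 1.51 0.75 0.75 0.55 0.77 1.52 1.07 0.74 0.85 0.51 0.63 0.83
 0.73 0.62 0.83 0.72 0.82 0.51 0.6 ] med 0.7538716344947776 line [[ 0.7   6.  ]
 [ 0.76  7.85]
 [ 5.75 67.65]]
```

The line is at +0.73 and the blade axis at +0.75, so the line is on the pointer. Next, the lever geometry.

Run:
```python
from h import *
s=sensors.get_state(); print(s['tcp_pos'],s['joint_pos'].round(2))
c=np.load('/tmp/near2.npy',allow_pickle=True).item(); P=cloud(c)
m=(P[...,2]>.088)&(P[...,2]<.118)&(abs(P[...,0]-.555)<.06)&(P[...,1]<-.07)&(P[...,1]>-.2)
w=P[m]; v,u=np.nonzero(m); print(len(w),u.min(),u.max(),v.min(),v.max(),w[:,2].mean())
f=w[w[:,1]<-.125]; 
vx,vy,x0,y0=cv2.fitLine(f[:,:2].astype(np.float32),cv2.DIST_HUBER,0,.01,.01).ravel(); print('bar',vx,vy,x0,y0,np.degrees(np.arctan2(vy,vx)),'z',np.percentile(f[:,2],[50,90]))
n=np.array([-vy,vx]); q=(w[:,:2]-[x0,y0]); t=q@[vx,vy]; e=q@n
for a in np.arange(-.08,.08,.008):
    k=abs(t-a)<.004
    if k.sum()>3: print(round(a,3),k.sum(),'width',e[k].min().round(4),e[k].max().round(4),'z',np.median(w[k,2]).round(4),np.array([x0+a*vx,y0+a*vy]).round(4))
# look-alike small clamp height
m=(abs(P[...,0]-.44)<.06)&(abs(P[...,1]+.06)<.07)&(P[...,2]<.15); print('small clamp zmax',np.percentile(P[m][:,2],[50,99]) if m.sum() else None)
t=load('top'); T=cloud(t); a=T[245:270,348:382].reshape(-1,3); a=a[a[:,2]>.02]; print('small clamp',a.min(0),a.max(0))
```

```text
[ 0.49104809 -0.05264661  0.15728698] [-0.27  0.19 -0.3   1.08  0.    2.35]
2498 415 506 162 252 0.10271396134412657
bar 0.24215983 0.97023636 0.550619 -0.14712715 75.98595 z [0.10634026 0.10774995]
-0.024 120 width -0.007 0.0061 z 0.1065 [ 0.5448 -0.1704]
-0.016 196 width -0.0074 0.0063 z 0.1066 [ 0.5467 -0.1627]
-0.008 201 width -0.007 0.0065 z 0.1066 [ 0.5487 -0.1549]
-0.0 210 width -0.0074 0.0066 z 0.1066 [ 0.5506 -0.1471]
0.008 216 width -0.007 0.0064 z 0.1066 [ 0.5526 -0.1394]
0.016 256 width -0.0072 0.0065 z 0.1054 [ 0.5545 -0.1316]
0.024 203 width -0.0052 0.0052 z 0.1023 [ 0.5564 -0.1238]
0.032 172 width -0.0053 0.0059 z 0.1 [ 0.5584 -0.1161]
0.04 274 width -0.0113 0.011 z 0.1015 [ 0.5603 -0.1083]
0.048 449 width -0.0113 0.0115 z 0.101 [ 0.5622 -0.1006]
0.056 201 width -0.0071 0.0074 z 0.0955 [ 0.5642 -0.0928]
small clamp zmax [0.00163991 0.07835133]
small clamp [ 0.39535499 -0.11008585  0.02072025] [0.49124787 0.06375533 1.38587744]
```

```bash
python3 -m handwheel '[[0,20,0,-0.13,0.32],[0,40,0,-0.27,0.32],[0,60,0,-0.4,0.32],[-1,80,0,-0.53,0.32],[-1,100,0,-0.67,0.32],[-1.5,112,0,-0.8,0.32],[-1.5,117,0,-0.8,0.32],[-1.5,117,0,-0.8,0.32]]' 20
cat > lev.py <<'E'
from h import *
from scipy.spatial.transform import Rotation as Q
c=grab('wrist'); s=sensors.get_state(); P=cloud(c); t=s['tcp_pos']; T=Q.from_quat(np.roll(s['orientation'],-1)).as_matrix()
print(s['clock'],t.round(4),s['joint_pos'].round(2),'toolx deg',np.degrees(np.arctan2(T[1,0],T[0,0])),s['wrist_force'])
A=np.array([.5617,-.1025]); d=np.hypot(P[...,0]-A[0],P[...,1]-A[1])
m=(P[...,2]>.099)&(P[...,2]<.112)&(d>.03)&(d<.075)
w=P[m][:,:2]; 
if len(w)>50:
    vx,vy,x0,y0=cv2.fitLine(w.astype(np.float32),cv2.DIST_HUBER,0,.01,.01).ravel(); k=np.sign(vy) or 1
    print(len(w),'bar deg',np.degrees(np.arctan2(vy,vx)),'pt',x0,y0,'offset of tcp in tool y', ((np.array([x0,y0])-t[:2])@np.array([-vy,vx]))*1e3)
E
python3 lev.py
```

```text
clock: 13.45
tcp_pos: [0.5486, -0.155, 0.1572]
orientation: [-0.0, 0.789, 0.614, 0.0]
wrist_force: [0.4, -0.3, 0.4]
finger_gap: 0.0271
grip_force: 0.0
13.5 [ 0.5482 -0.1546  0.1572] [-0.42  0.33 -0.11  1.13  0.    1.4 ] toolx deg 75.85897675712947 [-0.38627019  0.30168842  0.1858667 ]
1516 bar deg 56.059025 pt 0.5826529 -0.10327073 offset of tcp in tool y 0.019105407059787083
```

```bash
python3 -m handwheel '[[0,0,20,0,0.32],[0,0,40,0,0.32],[0,0,55,0,0.32],[0,0,66,0,0.32],[0,0,75,0,0.32],[0,0,75,0,0.32],[0,0,75,0,0.32]]' 20
python3 - <<'E'
import numpy as np
# lever-following rows: tool x = 75.9 deg, axis at +54 mm along tool x; lever turned cw by a => same turn of the tool
for a in np.arange(.05,.45,.05): print(round(a,2), round(54*(1-np.cos(a)),1), round(-54*np.sin(a),1))
E
```

```text
clock: 14.2
tcp_pos: [0.5481, -0.1553, 0.0827]
orientation: [0.0, 0.788, 0.615, 0.0]
wrist_force: [0.1, -0.3, -0.1]
finger_gap: 0.0273
grip_force: 0.0
0.05 0.1 -2.7
0.1 0.3 -5.4
0.15 0.6 -8.1
0.2 1.1 -10.7
0.25 1.7 -13.4
0.3 2.4 -16.0
0.35 3.3 -18.5
0.4 4.3 -21.0
```

```bash
cat > f.py <<'E'
from workcell import sensors; import numpy as np
s=sensors.get_state(); w,x,y,z=s['orientation']; a=2*np.arctan2(y,x); F=s['wrist_force']; print('toolx %.3f rad  F_toolY %.2f F_toolX %.2f'%(a,F[0]*np.sin(a)-F[1]*np.cos(a),F[0]*np.cos(a)+F[1]*np.sin(a)), s['tcp_pos'].round(4), s['clock'])
E
M='python3 -m handwheel'
python3 -m handwheel '[[0.1,-2.7,0,0.05,0.32],[0.3,-5.4,0,0.1,0.32]]' >/dev/null; python3 f.py
python3 -m handwheel '[[0.1,-2.7,0,0.05,0.32]]' >/dev/null; python3 f.py
python3 -m handwheel '[[0.1,-2.7,0,0.05,0.32]]' >/dev/null; python3 f.py
python3 -m handwheel '[[0.1,-2.7,0,0.05,0.32]]' >/dev/null; python3 f.py
python3 -m handwheel '[[0.1,-2.7,0,0.05,0.32]]' >/dev/null; python3 f.py
```

```text
toolx 1.223 rad  F_toolY 0.70 F_toolX 0.39 [ 0.5434 -0.154   0.0833] 14.4
toolx 1.173 rad  F_toolY 3.81 F_toolX 1.19 [ 0.5414 -0.1532  0.0835] 14.5
toolx 1.124 rad  F_toolY 3.86 F_toolX 0.38 [ 0.5399 -0.1523  0.0836] 14.6
toolx 1.073 rad  F_toolY 4.13 F_toolX -0.15 [ 0.5376 -0.1513  0.0836] 14.7
toolx 1.023 rad  F_toolY 4.01 F_toolX 0.27 [ 0.5353 -0.1501  0.0836] 14.8
```

```bash
python3 -m handwheel '[[0.1,-2.7,0,0.05,0.32]]' >/dev/null; python3 f.py
python3 -m handwheel '[[0.1,-2.7,0,0.05,0.32]]' >/dev/null; python3 f.py
python3 -m handwheel '[[0.1,-2.7,0,0.05,0.32]]' >/dev/null; python3 f.py
python3 -m handwheel '[[0.1,-2.7,0,0.05,0.32]]' >/dev/null; python3 f.py
```

```text
toolx 0.973 rad  F_toolY 5.10 F_toolX -0.07 [ 0.533  -0.1488  0.0836] 14.9
toolx 0.923 rad  F_toolY 4.71 F_toolX -0.85 [ 0.5308 -0.1474  0.0836] 15.0
toolx 0.873 rad  F_toolY 4.73 F_toolX -1.15 [ 0.5286 -0.1459  0.0836] 15.1
toolx 0.823 rad  F_toolY 4.96 F_toolX -1.33 [ 0.5265 -0.1442  0.0836] 15.2
```

```bash
python3 -m handwheel '[[0.1,-2.7,0,0.05,0.32]]' >/dev/null; python3 f.py
python3 -m handwheel '[[0.1,-2.7,0,0.05,0.32]]' >/dev/null; python3 f.py
```

```text
toolx 0.773 rad  F_toolY 4.39 F_toolX -1.18 [ 0.5246 -0.1423  0.0837] 15.3
toolx 0.723 rad  F_toolY 4.84 F_toolX -2.46 [ 0.5226 -0.1405  0.0836] 15.4
```

```bash
python3 -m handwheel '[[0.1,-2.7,0,0.05,0.32]]' >/dev/null; python3 f.py
python3 -m handwheel '[[0.1,-2.7,0,0.05,0.32]]' >/dev/null; python3 f.py
python3 -m handwheel '[[0.1,-2.7,0,0.05,0.32]]' >/dev/null; python3 f.py
```

```text
toolx 0.672 rad  F_toolY 5.78 F_toolX -1.66 [ 0.5207 -0.1385  0.0836] 15.5
toolx 0.622 rad  F_toolY 8.07 F_toolX -2.10 [ 0.5191 -0.1365  0.0836] 15.6
toolx 0.572 rad  F_toolY 6.70 F_toolX -2.78 [ 0.5176 -0.1345  0.0836] 15.7
```

```bash
python3 -m handwheel '[[0.05,-1.35,0,0.025,0.32]]' >/dev/null; python3 f.py
python3 -m handwheel '[[0.05,-1.35,0,0.025,0.32]]' >/dev/null; python3 f.py
```

```text
toolx 0.548 rad  F_toolY 7.34 F_toolX -2.97 [ 0.5169 -0.1334  0.0836] 15.8
toolx 0.523 rad  F_toolY 7.30 F_toolX -2.42 [ 0.5163 -0.1324  0.0836] 15.9
```

```bash
python3 -m handwheel '[[0.05,-1.35,0,0.025,0.32]]' >/dev/null; python3 f.py
python3 -m handwheel '[[0.05,-1.35,0,0.025,0.32]]' >/dev/null; python3 f.py
```

```text
toolx 0.498 rad  F_toolY 9.35 F_toolX -2.49 [ 0.5157 -0.1313  0.0836] 16.0
toolx 0.473 rad  F_toolY 7.60 F_toolX -3.66 [ 0.5151 -0.1303  0.0836] 16.1
```

The push is about 3 N above the loose value (≈4.5 → ≈7.6 N), so the lever is snug. I'll back off to centre the fingers round the bar, lift clear, and verify.

```bash
python3 -m handwheel '[[0,3,0,0,0.32],[0,6,0,0,0.32],[0,6,0,0,0.32],[0,6,-20,0,0.32],[0,6,-50,0,0.32],[0,6,-80,0,0.32],[0,6,-80,0,0.32],[0,6,-80,0,0.32]]' 20
python3 f.py
python3 - <<'E'
from h import *
s=sensors.get_state(); t=s['tcp_pos']; d=(np.array([.491,-.0527])-t[:2])*1e3; w,x,y,z=s['orientation']; a=2*np.arctan2(y,x)
print('to near view: tool x,y',d[0]*np.cos(a)+d[1]*np.sin(a), d[0]*np.sin(a)-d[1]*np.cos(a),'z',(t[2]-.157)*1e3)
E
```

```text
clock: 16.9
tcp_pos: [0.5166, -0.1326, 0.163]
orientation: [0.001, 0.972, 0.236, 0.001]
wrist_force: [-0.5, 0.6, -0.7]
finger_gap: 0.0271
grip_force: 0.0
toolx 0.476 rad  F_toolY -0.72 F_toolX -0.19 [ 0.5166 -0.1326  0.163 ] 16.9
to near view: tool x,y 13.844889535179107 -82.766796980908 z 6.037632802756959
```

```bash
python3 -m handwheel '[[4,-25,0,0,0.4],[8,-50,0,0,0.4],[12,-72,4,0,0.4],[14,-83,6,0,0.4],[14,-83,6,0,0.4],[14,-83,6,0,0.4]]' 20
python3 tipm.py
python3 - <<'E'
from h import *
c=load('wrist'); P=cloud(c); A=np.array([.5617,-.1025]); d=np.hypot(P[...,0]-A[0],P[...,1]-A[1])
w=P[(P[...,2]>.1035)&(P[...,2]<.111)&(d>.035)&(d<.075)]
m=w.mean(0)[:2]-A; print('lever deg',np.degrees(np.arctan2(m[1],m[0])),len(w))
a=imaging.read_camera('top'); b=load('top'); D=cv2.absdiff(a['color'],b['color']).max(2)
for n,(u,v) in dict(amber=(263,179),stopper=(257,219),beaker=(424,236),vial=(421,190),small=(362,255),big=(238,268)).items(): print(n,D[v-8:v+9,u-8:u+9].max())
E
```

```text
clock: 17.5
tcp_pos: [0.4906, -0.0526, 0.1559]
orientation: [0.0, 0.972, 0.236, -0.0]
wrist_force: [0.2, -0.3, 0.6]
finger_gap: 0.034
grip_force: 0.0
cam [ 0.5635 -0.0135  0.3019]
blade [0.81 1.03 0.92 0.81 1.02 0.79 0.79 1.21 0.79 1.   0.9  0.79 0.45 0.26
 0.45 0.86 1.06 0.64 0.54 0.73 0.83] med 0.8064262835458595 line [[-2.62  4.85]
 [-2.57  4.28]
 [-2.55  7.62]]
cam [ 0.564  -0.015   0.3001]
blade [0.8  0.82 0.82 0.91 0.77 0.63 0.81 0.54 0.54 0.93 0.8  0.67 0.73 0.91
 0.78 0.63 0.82 0.69 0.74 0.74 0.47] med 0.7730172840598457 line [[ 0.71  3.  ]
 [ 0.76  9.22]
 [ 5.7  66.3 ]]
lever deg -150.38627985600507 1175
amber 53
stopper 55
beaker 8
vial 56
small 89
big 55
```

```bash
python3 -c "
from workcell import workorder
print(workorder.hand_in())"
```

```text
the job is handed in; nothing more can be done
None
```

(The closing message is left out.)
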